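# Fit the second quarter-turn lock to the router pallet

### The arm

A 6-joint arm with a two-finger parallel gripper is mounted at the origin on the work surface. World frame = base frame: x ahead of the robot, y to its left, z up, the work surface at z = 0. Lengths are in mm, angles in degrees, forces in N, time in s.
With the tool pointing down it reaches from about 350 to 850 mm from the base axis. Payload 8.1 kg.
Tool frame: the origin (TCP) lies midway between the tips of the shut fingers; the grasp point (between the pads) lies 19 mm behind it; z points along the fingers, y is the line along which they close (so a half turn about z gives the same grasp; the last joint's range is limited). The gripper opens to 85 mm and grips with 20 to 120 N. Pads are 22 mm wide; open, the fingers measure 114 mm over their backs; the gripper's body (76 mm by 85 mm) begins 54 mm behind the grasp point. The pads swing forward as they close: fully open they stand 13 mm farther back than shut.
Start: joints at [66.497, 7.471, 85.268, -0, 87.261, -4.893], TCP at [191.45, 568.641, 231.292] pointing down, gripper open.
Joint ranges: [-169.43, 169.43], [-51.17, 129.36], [1.28, 143.12], [-76.62, 256.62], [0, 156.53], [-152.29, 152.29]. Speed limits (degrees/s): [136.94, 136.94, 159.86, 180, 180, 180].

### API

Orientations are given as [roll, pitch, yaw] about the fixed x, y, z axes, in that order (R = Rz(yaw) Ry(pitch) Rx(roll)).
In Python, from bench import sense, snapshot, order, finder gives the robot as it stands.
- The arm moves only by the tool send_rows, never from a script. Its argument "steps" is a list of rows, each a list of 2 entries, a list of its own where there are three numbers: the shift along the world's x, y, z in units of 30 mm (1.0 is 30 mm), then the turn, a rotation vector about the world's x, y, z in rad. In form: [[[dx, dy, dz], [wx, wy, wz]], ...]. A call has 1 to 10 rows; each row is the pose to reach, as a shift and turn from the pose commanded when the call began; what a row does not reach only later rows make up. A row lasts 1/8 s, in which the tool goes at most 62.5 mm and 10.7 degrees, less where a joint would pass 70% of its speed; a pose out of reach is approached as far as the arm can. A call with a gripper value outside its range is refused whole. "fingers" is the closure, from 0 (fully open) to 1 (shut), set as the call begins (left out, the last holds). The fingers move at their own pace and stop on an object; "squeeze" is the grip in N (left out, the last holds). Time passes only in rows, so rows that repeat a pose let the fingers close. It gives the time, the measured TCP pose, the force, the opening and the grip force at its end, in the units of the state.
- sense(): the state, without advancing time (a new reading comes with each control period).
- snapshot(name): name is "side" or "top" or "wrist"; returns a dict with "img" (480x640x3 uint8, red, green, blue), "K" (3x3 intrinsics, pixels), "k1" (the pictures are not rectified: a ray, as slopes to the right and down, at radius r is drawn at 1 + k1 r^2 times it, then the intrinsics apply), "pose" (4x4, takes a point from camera to world coordinates). Camera axes: x right, y up, looking along -z (the intrinsics and any distortion apply to the point x, -y, -z); pixel columns grow to the right and rows downward; lengths in mm; the calibration is good to about 2 mm. A picture is of the moment at which its call begins. There is no depth.
- order.hand_in(): hands the job in; it is judged then, once.
Trained networks look in the newest picture that a camera, given by its name, has taken for a name from the list of things; names that differ only in an ending like _2 or _b are one class to them, and where a whole thing is asked for, a point or a joint stands for the part that bears it (a point fixed in the world has none). Each returns a list of dicts, best first, with "confidence" (0 to 1); they miss things now and then, are a little off and sometimes report something else, mostly with a low value. They report only what shows in the picture. A call takes as long as a camera call. They do not tell look-alikes from the thing itself.
- finder.find_in(label, camera): "box" ([left, top, width, height] as shares, 0 to 1, of the picture: columns of its width, rows of its height, round what is visible of it).
- finder.trace(label, camera): "mask" (480x640 bool, what is visible of it) and "box" ([left, top, width, height] as shares, 0 to 1, of the picture: columns of its width, rows of its height, round what is visible of it).
- finder.pinpoint(label, camera): "at" ([column, row] as shares, 0 to 1, of the picture: columns of its width, rows of its height: a listed point, or the origin of a listed thing).
The state is a dict: "time": time; "joint_pos": joint angles; "qd": joint speeds; "joint_efforts": joint torques, N m; "tool_pos": TCP position; "tcp_rot": TCP orientation; "ft_force": force on the tool from outside, world axes, zero at the start; "wrist_torque": the same for the moment, N m; "finger_gap": finger opening in mm; "grip_force": force on a finger pad.
Only numpy, scipy, OpenCV 4.12 (cv2) and the standard library are available. Lean on these libraries where they do the work, as an engineer would, in place of code of your own. Each camera call takes 0.05 s, during which the arm holds its last target. There are 200 camera calls.

### The job

The router pallet is pinned by only one of its two orange-key locks. Take the spare lock out of its black holder, put its T-head down through the empty brass-rimmed slot, push the key gently down against its spring until you feel the head touch bottom, turn it a quarter turn clockwise, then let it up so the spring holds it locked, and let go. Do not press hard and leave the vials, the mouse and the white plaque where they are.

Things in the scene. Friction and masses are not known exactly. Their poses are not given: they have to be found in the camera images.
- lock: The loose lock, upright in its holder. Origin: grip point on its orange key, 104 mm above the table at the start. z up along the shank, x along the key and the T-head. Key 44 (x) x 14 (y) x 34 mm (z), from 12 mm above the origin to 22 mm below; under it a black hub, 26 mm across, to 34 mm below. Rigid, 0.09 to 0.18 kg. A half turn about z makes no difference. The fitted lock looks the same.
- collar_face (a point): Centre of the underside of the lock's steel spring collar (32 mm across): 59 mm below the lock's origin with the spring out. Under it a 9 mm shank with the T-head, 26 (x) x 10 (y) x 10 mm tall, its lowest 2.5 mm narrowed to 23 x 7 mm. The shank is screwed in by hand: the head's underside is 72 to 85 mm below the lock's origin, different each time, so find it by feel.
- collar (a joint): How far the spring collar is pushed up the shank (m): 0 spring fully out, 0.0195 fully in. It pushes back with 2 N plus 0.4 N per mm. At the start and while the lock just stands in a slot it stays at 0; properly locked and let go it reads about 0.001 to 0.014, by the shank's setting.
- slot (a point): Centre of the mouth of the empty slot, level with the pallet's top, 56 mm above the table; x along the slot, y across, z up. 28.5 mm (x) by 12.5 mm (y), 17 mm deep. Below that, 17 to 20 mm under the top, ribs leave a 13 mm wide seat across the slot (along y). The head turns freely only below the ribs, its upper face more than 20 mm under the pallet's top.
- receiver: Steel receiver under the slot; origin at the centre of its hard floor, 32 mm below the pallet's top, z up. With the 10 mm tall head on it, the head clears the ribs by 2 mm. A stop ends the clockwise turn (from above) 5 degrees past the quarter turn; anticlockwise is blocked at once. Let up there, the head rises 5 mm from the floor into the seat and the spring holds it.
- fixture: Fixed set-up base with the dark pallet on top, 200 (x) x 170 (y) x 56 mm. Origin at the centre of the underside. The empty slot is at (0, -60) mm, the fitted lock at (0, +60) mm, parallel slots. Between them a grey workpiece 110 x 44 mm, 18 mm tall above the pallet; its side is 38 mm from the slot's centre.
- fitted (a point): Grip point of the lock already fitted at the pallet's other slot, 112 mm above the table, key across its slot, the way the loose one must end. Fixed: leave it.
- holder: Fixed black block, 74 mm (x) by 50 mm (y) by 45 mm tall, origin at the centre of its underside. The lock stands in its oblong pocket, 34 mm (x) by 18 mm (y) and 35 mm deep, with the collar resting on the block's top.
- vial1: Loose small clear vial with a blue cap, 21 mm across, 52 mm tall, in the black vial rack (110 by 45 by 28 mm); origin at its underside. Leave alone.
- vial2: The same with an orange cap, in the middle of the rack. Leave alone.
- vial3: The same with a blue cap. Leave alone.
- mouse: Loose black computer mouse, 105 by 60 mm, 33 mm tall, origin at its underside. Leave alone.
- plaque: Loose white plaque with a spade figure, 90 by 90 by 10 mm, lying flat, origin at its underside. Leave alone.
Not all that is in view belongs to the job. Leave any pink look-alike of the lock alone.

How it is judged (in metres and radians):
On the way, in this order (a step that is already met when the one before it is completed fails the run):
1. The T-head is down in the empty slot, key in line with it (horizontal distance between lock and slot below 0.005 m and z of lock in the frame of slot below 0.0615 m and angle between the x axis of lock and the x axis of slot, either way round below 0.25 rad), for 0.1 s.
2. The key, pushed down against its spring, has been turned across the slot (horizontal distance between lock and slot below 0.006 m and value of joint collar above 0.0004 m and angle between the x axis of lock and the y axis of slot, either way round below 0.25 rad), for 0.1 s.
At the end, for the whole second after the job is handed in: The lock stands upright (within 5 degrees) in the slot, within 5 mm of its centre, key across the slot within 11 degrees, its spring still compressed (collar 0.4 to 15.5 mm) so that it holds by itself, at rest and let go (value of joint collar between 0.0004 and 0.0155 m and angle between the x axis of lock and the y axis of slot, either way round below 0.2 rad and horizontal distance between lock and slot below 0.005 m and angle between lock's own z axis and vertical below 0.09 rad and linear speed of lock below 0.02 m/s and angular speed of lock below 0.2 rad/s); the robot touches nothing.
It fails at once if The head is pressed on the receiver's floor with more than 20 N (contact force between lock and receiver above 20 N).
It fails at once if The lock is forced: more than 40 N between the lock and the fixture (contact force between lock and fixture above 40 N).
It fails at once if A vial is moved by more than 15 mm (distance of any of vial1, vial2, vial3 from where it was at the start of the episode above 0.015 m).
It fails at once if The mouse or the plaque is moved by more than 15 mm (distance of any of mouse, plaque from where it was at the start of the episode above 0.015 m).
It also fails if it takes over 72 s, if anything falls off the work surface, if the arm or the gripper's body presses on something with over 40 N, if the wrist force passes 120 N, or if a joint passes its speed limit or range.

## Working session

There is one attempt and no reset: what is moved stays moved. The work goes in short steps, Python scripts to look and compute and a tool call to move; the robot and the scene stay as the last step left them, time stands still between calls to the robot, and variables do not carry over. Pictures are saved under pics/ and viewed, at most 10 in all, crops included, and the job is handed in when it is done.

Besides the shell and the picture viewer there is one more tool, called after "Call:" as a command line: name --argument value ..., lists and objects as JSON in quotes. send_rows: Moves the arm, as the interface text tells. Its arguments: {"type":"object","properties":{"steps":{"type":"array"},"fingers":{"type":"number"},"squeeze":{"type":"number"}},"required":["steps"]}

```bash
mkdir -p pics
cat > h.py <<'E'
import numpy as np, cv2
from bench import sense, snapshot, order, finder
def ray(s,px):
    K=np.array(s["K"],float);P=np.array(s["pose"],float)
    d=np.array([(px[0]-K[0,2])/K[0,0],(px[1]-K[1,2])/K[1,1]])
    u=d.copy()
    for _ in range(30): u=d/(1+s["k1"]*(u@u))
    v=P[:3,:3]@np.array([u[0],-u[1],-1.0]); return P[:3,3],v
def onz(s,px,z):
    o,v=ray(s,px); return o+v*(z-o[2])/v[2]
def proj(s,p):
    K=np.array(s["K"],float);P=np.array(s["pose"],float)
    c=P[:3,:3].T@(np.array(p,float)-P[:3,3]); u=np.array([c[0],-c[1]])/-c[2]
    u=u*(1+s["k1"]*(u@u)); return np.array([K[0,0]*u[0]+K[0,2],K[1,1]*u[1]+K[1,2]])
def tri(a,b):
    (o1,v1),(o2,v2)=a,b
    A=np.stack([v1,-v2],1); t=np.linalg.lstsq(A,o2-o1,rcond=None)[0]
    p,q=o1+v1*t[0],o2+v2*t[1]; return (p+q)/2,np.linalg.norm(p-q)
def save(s,n): cv2.imwrite("pics/"+n,cv2.cvtColor(s["img"],cv2.COLOR_RGB2BGR))
E
python3 - <<'E'
from h import *
np.set_printoptions(precision=1,suppress=True)
for c in ["side","top","wrist"]:
    s=snapshot(c); save(s,c+"0.png"); print(c,np.array(s["pose"])[:3,3],s["k1"],np.array(s["K"])[0,0])
    for l,z in [("lock",104),("slot",56),("fitted",112),("fixture",0),("holder",0)]:
        for r in finder.pinpoint(l,c)[:3]:
            px=np.array(r["at"])*[640,480]; print(l,round(r["confidence"],2),px,onz(s,px,z))
E
```

```text
side [ 409.2  880.1 1070.6] 0.06479724085597584 602.6760990169173
lock 0.95 [280.8 331. ] [628.  226.5 104. ]
lock 0.9 [283.9 303.5] [637.8 160.1 104. ]
lock 0.64 [257.9 374.2] [646.6 326.8 104. ]
slot 0.61 [357.3 208.2] [ 540.3 -194.9   56. ]
fitted 0.74 [352.  228.4] [534.9 -68.1 112. ]
holder 0.83 [281.2 362.1] [632.4 231.2   0. ]
top [ 497.6  -39.5 1426. ] -0.0037924124079675267 582.6026191365362
lock 0.67 [252.5 217.6] [648.  130.9 104. ]
lock 0.51 [205.3 230.3] [617.3 238.3 104. ]
lock 0.48 [175.5 216.5] [648.2 308.1 104. ]
slot 0.83 [395.3 270.6] [ 532.8 -201.2   56. ]
slot 0.39 [213.9 274. ] [518.7 224.7  56. ]
fitted 0.63 [345.7 264.2] [544.2 -83.2 112. ]
fixture 0.86 [369.6 269.9] [ 535.1 -145.2    0. ]
holder 0.74 [216.8 232.6] [621.4 231.6   0. ]
wrist [112.  596.8 373.8] -0.04963617305005597 333.93272089900773
```

```bash
python3 -c "
import cv2,numpy as np
a=[cv2.imread('pics/%s0.png'%c) for c in ('side','top')]
cv2.imwrite('pics/side_b.png',a[0])"
```

```text
(no output)
```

View pics/top0.png

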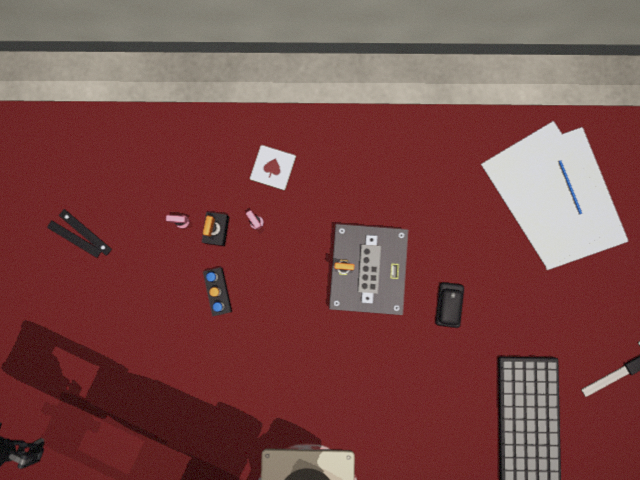

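View pics/side0.png

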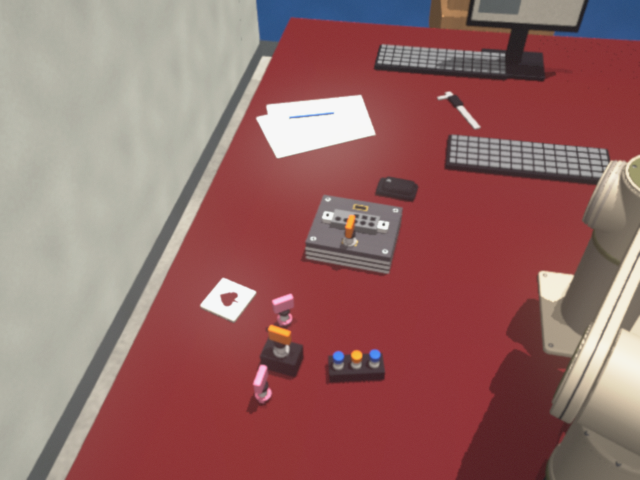

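Top view: the loose lock is at about (208,226) in its holder, with pink look-alikes at (177,220) and (255,219). The empty slot is at (395,270) and the fitted lock at (344,267). The side view agrees, with the lock at (280,335).

Run:
```python
from h import *
np.set_printoptions(precision=2,suppress=True)
st=sense(); print(st)
S={c:snapshot(c) for c in("side","top")}
R={}
for c,s in S.items():
    hsv=cv2.cvtColor(s["img"],cv2.COLOR_RGB2HSV)
    m=cv2.inRange(hsv,(10,150,120),(25,255,255))
    n,l,b,ce=cv2.connectedComponentsWithStats(m)
    for i in range(1,n):
        if b[i,4]>25: print(c,b[i],ce[i], cv2.minAreaRect(np.argwhere(l==i)[:,::-1].astype(np.float32)))
    for l in("lock","fitted","slot"):
        for r in finder.pinpoint(l,c): R.setdefault((l,c),[]).append(np.array(r["at"])*[640,480])
for l in("lock","fitted","slot"):
    for a in R.get((l,"side"),[]):
        for b in R.get((l,"top"),[]):
            p,e=tri(ray(S["side"],a),ray(S["top"],b))
            if e<15: print(l,a,b,p,e)
s=snapshot("wrist");print(np.array(s["pose"]))
```

```text
{'time': 0.9, 'joint_pos': array([66.5 ,  7.47, 85.27, -0.  , 87.26, -4.89]), 'qd': array([ 0.06,  0.05,  0.09,  0.08, -0.09, -0.05]), 'joint_efforts': array([  0.  , -56.93, -50.08,  -0.  ,   0.  ,   0.  ]), 'tool_pos': array([191.44, 568.64, 231.31]), 'tcp_rot': array([180.  ,   0.  , 161.39]), 'ft_force': array([ 0.95,  0.23, -0.96]), 'wrist_torque': array([ 0.04,  0.05, -0.05]), 'grip_force': 0.0, 'finger_gap': 84.92811788968277}
side [345 216  10  22 150] [349.64 226.07] ((349.076904296875, 226.1154022216797), (8.040761947631836, 21.768890380859375), 11.309932708740234)
side [268 325  23  19 311] [279.19 333.95] ((278.8000183105469, 334.10003662109375), (24.98199462890625, 14.230249404907227), 18.434947967529297)
side [351 350  12  13 120] [356.28 355.82] ((356.5, 356.0), (12.0, 11.0), 90.0)
top [203 216  10  20 122] [207.51 224.7 ] ((207.4412078857422, 225.2353057861328), (7.276068687438965, 19.645383834838867), 14.03624439239502)
top [335 263  19   7  58] [343.91 265.66] ((344.0, 266.0), (6.0, 18.0), 90.0)
top [209 287  10  10  49] [213.  291.1] ((213.5, 291.5), (8.485280990600586, 8.485280990600586), 45.0)
lock [285.89 302.11] [256.   222.19] [642.5  127.36  65.92] 2.03700805963539
lock [285.89 302.11] [206.27 226.99] [616.   218.71 187.72] 1.7431172680686684
lock [260.67 377.18] [174.53 216.48] [648.86 316.88  77.3 ] 4.787012352613764
lock [282.3 332.3] [256.   222.19] [652.84 139.07 -29.26] 2.5827740602752542
lock [282.3 332.3] [206.27 226.99] [623.39 234.49 112.19] 1.498077803554385
fitted [348.93 226.51] [344.58 263.52] [544.86 -80.95 103.64] 2.2149477880053636
slot [361.02 210.38] [396.93 272.02] [ 531.14 -206.91   38.83] 2.304214258268268
slot [361.02 210.38] [218.5  292.08] [486.48 153.3  381.14] 9.993228814577854
[[  0.32  -0.9   -0.31 111.98]
 [  0.95   0.3    0.1  596.79]
 [  0.    -0.32   0.95 373.81]
 [  0.     0.     0.     1.  ]]
```

Call:
send_rows --steps '[[[1.5, -1.1, 0], [0, 0, 0.04]], [[3.2, -2.4, 0], [0, 0, 0.08]], [[4.9, -3.6, 0], [0, 0, 0.12]], [[6.6, -4.8, 0], [0, 0, 0.16]], [[8.3, -6.1, 0], [0, 0, 0.2]], [[10, -7.3, 0], [0, 0, 0.24]], [[11.7, -8.6, 0], [0, 0, 0.24]], [[13.4, -9.8, 0], [0, 0, 0.24]], [[15, -11, 0], [0, 0, 0.24]], [[15.3, -11.2, 0], [0, 0, 0.24]]]' --fingers 0.2 --squeeze 50

```text
time: 2.6
tool_pos: [652.9, 229.1, 230.4]
tcp_rot: [-179.9, -0.0, 174.9]
ft_force: [-1.0, 0.7, 0.1]
finger_gap: 68.1
grip_force: 0.0
```

```bash
cat > w.py <<'E'
from h import *
import sys
np.set_printoptions(precision=2,suppress=True)
s=snapshot("wrist"); save(s,sys.argv[1]+".png"); st=sense()
print(st["time"],st["tool_pos"],st["tcp_rot"])
hsv=cv2.cvtColor(s["img"],cv2.COLOR_RGB2HSV)
m=cv2.inRange(hsv,(10,150,120),(25,255,255))
n,l,b,ce=cv2.connectedComponentsWithStats(m)
for i in range(1,n):
    if b[i,4]>60: print(b[i],ce[i])
for l,z in [("lock",104),("slot",56),("fitted",112),("holder",0),("fixture",0)]:
    for r in finder.pinpoint(l,"wrist")[:3]:
        px=np.array(r["at"])*[640,480]; print(l,round(r["confidence"],2),px,onz(s,px,z))
E
python3 w.py wl
```

```text
2.65 [652.68 229.57 230.41] [-179.96   -0.02  174.93]
[283   0  26  28 602] [296.03  12.46]
[ 313  169   21   59 1001] [323.02 197.95]
lock 0.79 [323.9  197.71] [627.95 236.17 104.  ]
lock 0.75 [220.93 219.12] [638.47 148.46 104.  ]
lock 0.71 [415.68 198.48] [635.08 311.39 104.  ]
holder 0.92 [320.19 181.92] [632.26 232.76   0.  ]
fixture 0.16 [321.02 181.58] [631.97 233.73   0.  ]
```

View pics/wl.png

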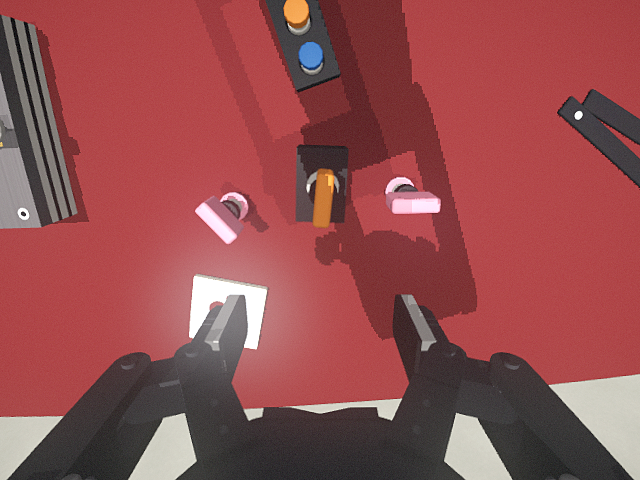

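The key is the orange bar at about (323,198), with the pinks at (222,217) and (415,200). I'll fit the key's box silhouette to the mask.

```bash
cat > fit.py <<'E'
from h import *
from scipy.optimize import minimize
np.set_printoptions(precision=2,suppress=True)
def orange(s,near):
    hsv=cv2.cvtColor(s["img"],cv2.COLOR_RGB2HSV)
    m=cv2.inRange(hsv,(9,130,60),(26,255,255))
    n,l,b,ce=cv2.connectedComponentsWithStats(m)
    i=1+np.argmin([np.hypot(*(ce[k]-near))+(1000 if b[k,4]<40 else 0) for k in range(1,n)])
    return (l==i)
def cornersz(x,y,yaw,z):
    c,q=np.cos(yaw),np.sin(yaw)
    return [(x+c*a-q*b,y+q*a+c*b,z+h) for a in(-22,22) for b in(-7,7) for h in(-22,12)]
def hull(s,p,z):
    return cv2.convexHull(np.array([proj(s,q) for q in cornersz(p[0],p[1],p[2],z)],np.float32)).reshape(-1,2)
def fit(s,mask,p0,z):
    U=4; M=cv2.resize(mask.astype(np.uint8),None,fx=U,fy=U,interpolation=cv2.INTER_NEAREST)>0
    def cost(p):
        im=np.zeros(M.shape,np.uint8); cv2.fillConvexPoly(im,np.round((hull(s,p,z)+.5)*U).astype(np.int32),1)
        im=im>0; return 1-(im&M).sum()/(im|M).sum()
    best=None
    for dy in(-.2,0,.2):
        r=minimize(cost,[p0[0],p0[1],p0[2]+dy],method="Nelder-Mead",options=dict(initial_simplex=[[p0[0],p0[1],p0[2]+dy],[p0[0]+6,p0[1],p0[2]+dy],[p0[0],p0[1]+6,p0[2]+dy],[p0[0],p0[1],p0[2]+dy+.15]]))
        if best is None or r.fun<best.fun: best=r
    return best.x,best.fun
E
python3 - <<'E'
from fit import *
s=snapshot("wrist")
for c,near in(("wrist",(323,198)),("top",(207,225)),("side",(280,334))):
    s=snapshot(c); x,f=fit(s,orange(s,near),[626,235,-.05],104); print(c,x,np.degrees(x[2]),f)
for c,near in(("top",(344,266)),("side",(350,226))):
    s=snapshot(c); x,f=fit(s,orange(s,near),[542,-81,1.5],112); print(c,"fitted",x,np.degrees(x[2]),f)
E
```

```text
wrist [628.13 235.11  -0.18] -10.310812206837056 0.07937698298240559
top [628.28 233.24  -0.2 ] -11.216138672893894 0.14057826520438688
side [630.53 232.24  -0.33] -18.719668464447697 0.1843209669296626
top fitted [540.6  -77.98   1.56] 89.26525626285141 0.12333629103815436
side fitted [542.43 -79.98   1.54] 88.44027839529782 0.14832846478416095
```

Call:
send_rows --steps '[[[-0.4, 0.03, -1.0], [0, 0, -0.05]], [[-0.74, 0.06, -2.2], [0, 0, -0.09]], [[-0.74, 0.06, -2.7], [0, 0, -0.09]], [[-0.74, 0.06, -2.7], [0, 0, -0.09]], [[-0.74, 0.06, -2.7], [0, 0, -0.09]]]' --fingers 0.4

```text
time: 3.82
tool_pos: [629.6, 234.7, 152.2]
tcp_rot: [179.9, 0.1, 170.0]
ft_force: [-0.1, -0.6, -0.1]
finger_gap: 51.4
grip_force: 0.0
```

```bash
python3 w.py wl2
python3 - <<'E'
from fit import *
s=snapshot("wrist"); print(sense()["tool_pos"],sense()["tcp_rot"],sense()["joint_pos"],proj(s,(628.3,234.5,104)))
pr=proj(s,(628.3,234.5,104))
x,f=fit(s,orange(s,pr),[628,234.5,-.18],104); print(x,np.degrees(x[2]),f)
E
```

```text
3.875 [629.7  234.72 152.47] [179.92   0.17 170.  ]
[245   0  36  40 889] [261.34  17.77]
[ 306  222   25   81 1812] [317.55 261.99]
lock 0.75 [439.49 248.88] [632.14 310.7  104.  ]
lock 0.74 [191.49 290.5 ] [633.43 151.65 104.  ]
lock 0.72 [320.9  262.08] [628.1  237.27 104.  ]
holder 0.97 [320.51 221.52] [632.59 236.58   0.  ]
[628.58 234.5  150.87] [179.98   0.04 169.99] [ 16.08  20.9   78.09   0.    80.97 -63.91] [317.06 265.06]
[629.08 235.09  -0.17] -9.981571344170229 0.08967366464547977
```

View pics/wl2.png

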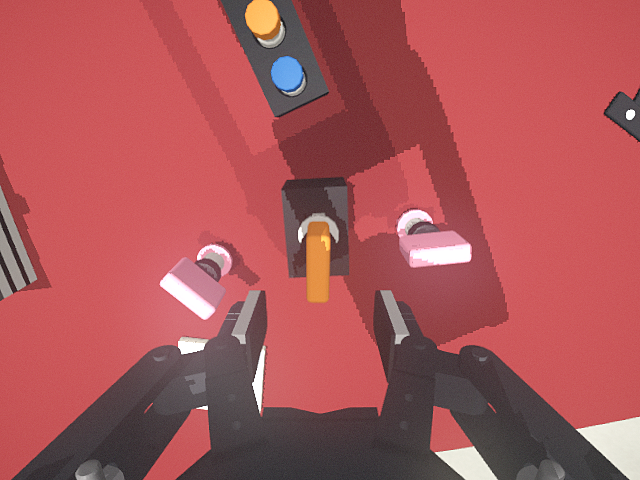

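The key lies centred between the open fingers at about (318,262), aligned. Descend and grasp.

Call:
send_rows --steps '[[[0, 0.01, -0.5], [0, 0, 0]], [[0, 0.01, -1.1], [0, 0, 0]], [[0, 0.01, -1.7], [0, 0, 0]], [[0, 0.01, -2.18], [0, 0, 0]], [[0, 0.01, -2.18], [0, 0, 0]], [[0, 0.01, -2.18], [0, 0, 0]]]'

```text
time: 4.92
tool_pos: [628.6, 234.8, 85.3]
tcp_rot: [180.0, 0.0, 170.0]
ft_force: [-0.3, 0.4, 0.2]
finger_gap: 51.3
grip_force: 0.0
```

Call:
send_rows --steps '[[[0, 0, 0], [0, 0, 0]], [[0, 0, 0], [0, 0, 0]], [[0, 0, 0], [0, 0, 0]], [[0, 0, 0], [0, 0, 0]], [[0, 0, 0], [0, 0, 0]], [[0, 0, 0], [0, 0, 0]]]' --fingers 1 --squeeze 60

```text
time: 5.68
tool_pos: [628.4, 234.8, 85.1]
tcp_rot: [180.0, 0.0, 170.0]
ft_force: [1.8, 0.0, 1.2]
finger_gap: 13.1
grip_force: 61.1
```

Call:
send_rows --steps '[[[0, 0, 0.3], [0, 0, 0]], [[0, 0, 0.8], [0, 0, 0]], [[0, 0, 1.5], [0, 0, 0]], [[0, 0, 2.3], [0, 0, 0]], [[0, 0, 3.1], [0, 0, 0]], [[0, 0, 3.7], [0, 0, 0]], [[0, 0, 4], [0, 0, 0]], [[0, 0, 4], [0, 0, 0]], [[0, 0, 4], [0, 0, 0]], [[0, 0, 4], [0, 0, 0]]]'

```text
time: 6.92
tool_pos: [627.6, 234.5, 203.5]
tcp_rot: [-179.9, -0.1, 170.0]
ft_force: [0.9, 0.0, -1.7]
finger_gap: 13.0
grip_force: 60.7
```

Call:
send_rows --steps '[[[0, -0.8, 0], [0, 0, 0.01]], [[-0.1, -2.2, 0], [0, 0, 0.02]], [[-0.2, -3.8, 0], [0, 0, 0.04]], [[-0.4, -5.5, 0], [0, 0, 0.06]], [[-0.6, -7.2, 0], [0, 0, 0.08]], [[-0.8, -8.9, 0], [0, 0, 0.09]], [[-0.95, -10.6, 0], [0, 0, 0.09]], [[-0.95, -12.3, 0], [0, 0, 0.09]], [[-0.95, -13.7, 0], [0, 0, 0.09]], [[-0.95, -14.5, 0], [0, 0, 0.09]]]'

```text
time: 8.18
tool_pos: [599.1, -202.3, 204.2]
tcp_rot: [180.0, -0.1, 175.0]
ft_force: [0.7, -0.7, -1.8]
finger_gap: 12.8
grip_force: 60.6
```

Call:
send_rows --steps '[[[0, 0, 0], [0, 0, 0]], [[0, 0, 0], [0, 0, 0]], [[0, 0, 0], [0, 0, 0]]]'

```text
time: 8.55
tool_pos: [600.0, -198.8, 204.8]
tcp_rot: [180.0, -0.0, 175.2]
ft_force: [-0.5, 0.2, -2.1]
finger_gap: 12.9
grip_force: 60.6
```

```bash
python3 w.py ws
```

```text
8.6 [ 599.98 -198.97  204.91] [179.99  -0.   175.23]
[ 462  136   65   22 1310] [493.99 146.59]
[ 303  263   34  119 3387] [319.29 323.6 ]
lock 0.94 [323.2 324. ] [ 677.93 -200.66  104.  ]
slot 0.58 [317.38 143.9 ] [ 533.18 -193.68   56.  ]
slot 0.25 [316.48 142.32] [ 531.82 -194.32   56.  ]
fitted 0.68 [486.91 146.59] [540.6  -76.05 112.  ]
fixture 0.8 [374.78 131.38] [ 528.84 -136.14    0.  ]
```

View pics/ws.png

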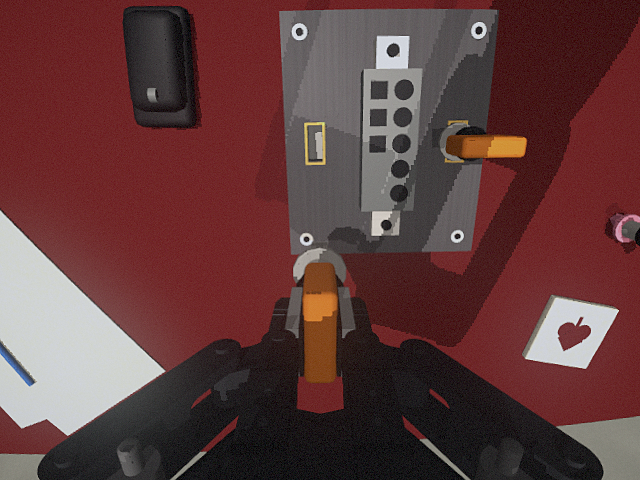

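The brass slot rim is at about (315,144), the fitted key at (490,147), and the held key at (319,323). I'll measure the slot and the held key.

```bash
cat > slot.py <<'E'
from fit import *
s=snapshot("wrist"); st=sense(); t=st["tool_pos"]; print(t,st["tcp_rot"])
hsv=cv2.cvtColor(s["img"],cv2.COLOR_RGB2HSV)
m=cv2.inRange(hsv,(20,100,90),(35,255,255)); n,l,b,ce=cv2.connectedComponentsWithStats(m,connectivity=8)
g=proj(s,(533,-196,56)); 
pts=np.argwhere(m>0)[:,::-1]; pts=pts[np.hypot(*(pts-g).T)<50]
W=np.array([onz(s,p,56)[:2] for p in pts],np.float32)
print("n",len(W),"median-box",cv2.minAreaRect(W),"mean",W.mean(0))
# dark pallet screws -> yaw: circles
k,f=fit(s,orange(s,(319,323)),[t[0],t[1],np.radians(st["tcp_rot"][2]-180)],t[2]+19)
print("held key",k,np.degrees(k[2]),f,"offset",k[:2]-t[:2])
w=cv2.inRange(hsv,(0,0,170),(180,60,255)); n,l,b,ce=cv2.connectedComponentsWithStats(w)
for i in range(1,n):
    if 50<b[i,4]<400 and b[i,2]<25 and b[i,3]<25: print("white",b[i],ce[i],onz(s,ce[i],56))
x,f=fit(s,orange(s,(494,147)),[541,-77,1.5],112); print("fitted",x,np.degrees(x[2]),f)
E
python3 slot.py
```

```text
[ 599.83 -199.97  204.95] [180.     0.   175.16]
n 304 median-box ((532.6253662109375, -196.0161590576172), (17.285507202148438, 34.70389175415039), 86.47911834716797) mean [ 532.85 -196.71]
held key [ 600.71 -198.32   -0.08] -4.623359887383863 0.11730573751976503 offset [0.89 1.65]
white [293  23  16  17 158] [300.2   31.23] [ 446.88 -200.68   56.  ]
white [472  22  16  17 151] [479.32  29.89] [455.79 -60.85  56.  ]
white [452 230  13  12  94] [457.95 235.53] [625.51 -71.4   56.  ]
white [301 233  13  13  98] [306.86 238.7 ] [ 616.94 -211.6    56.  ]
fitted [539.76 -77.31   1.49] 85.3326074682308 0.08385833197323322
```

```bash
cat > avg.py <<'E'
from fit import *
import sys
N=5; A=[];B=[];T=[];C=[]
g0=np.array([532.6,-196.0,56])
for i in range(N):
    s=snapshot("wrist"); st=sense(); t=st["tool_pos"]; T.append(np.r_[t,st["tcp_rot"][2]]); C.append(np.array(s["pose"])[:3,3])
    hsv=cv2.cvtColor(s["img"],cv2.COLOR_RGB2HSV)
    m=cv2.inRange(hsv,(20,100,90),(35,255,255)); pts=np.argwhere(m>0)[:,::-1]; pts=pts[np.hypot(*(pts-proj(s,g0)).T)<45*150/150]
    if len(pts)>30:
        W=np.array([onz(s,p,56)[:2] for p in pts],np.float32); (c,sz,a)=cv2.minAreaRect(W); A.append([*c,*sz,a])
    if i<2:
        k,f=fit(s,orange(s,proj(s,(t[0],t[1],t[2]+19))),[t[0],t[1],np.radians(st["tcp_rot"][2]-180)],t[2]+19); B.append([*k[:2],np.degrees(k[2]),f])
T=np.array(T);C=np.array(C)
print("tool",T.mean(0),T.std(0),"cam-tool",(C-T[:,:3]).mean(0),C.std(0))
if A: print("slot",np.mean(A,0),np.std(A,0),len(pts))
print("key",np.mean(B,0),"off",np.mean(B,0)[:2]-T.mean(0)[:2])
print(sense()["ft_force"],sense()["joint_pos"])
E
python3 avg.py
```

```text
tool [ 599.76 -200.2   204.91  175.14] [0.02 0.08 0.03 0.01] cam-tool [-83.51   8.7  142.54] [0.02 0.09 0.02]
slot [ 532.49 -196.13   17.06   34.58   85.53] [0.02 0.05 0.21 0.01 0.01] 317
key [ 600.55 -198.59   -4.67    0.12] off [0.79 1.61]
[ 0.67  0.44 -2.31] [ -23.11   13.15   81.67   -0.     85.18 -108.25]
```

Call:
send_rows --steps '[[[-0.6, 0.02, -0.4], [0, 0, 0.01]], [[-1.4, 0.05, -0.9], [0, 0, 0.02]], [[-2.0, 0.08, -1.5], [0, 0, 0.02]], [[-2.27, 0.08, -2.1], [0, 0, 0.02]], [[-2.27, 0.08, -2.33], [0, 0, 0.02]], [[-2.27, 0.08, -2.33], [0, 0, 0.02]], [[-2.27, 0.08, -2.33], [0, 0, 0.02]], [[-2.27, 0.08, -2.33], [0, 0, 0.02]]]'

```text
time: 10.15
tool_pos: [532.4, -198.1, 135.9]
tcp_rot: [-180.0, 0.1, 176.3]
ft_force: [0.5, -0.5, -0.8]
finger_gap: 13.4
grip_force: 60.8
```

```bash
python3 avg.py
python3 - <<'E'
from h import *
s=snapshot("wrist"); t=snapshot("side"); q=snapshot("top")
im=s["img"][60:480,170:470]
p=proj(t,(532,-197,80)).astype(int); c=cv2.resize(t["img"][p[1]-35:p[1]+35,p[0]-35:p[0]+35],(420,420),interpolation=cv2.INTER_NEAREST)
save(dict(img=np.hstack([im,c])),"hov.png")
E
```

```text
tool [ 532.   -197.94  135.41  176.29] [0.16 0.05 0.18 0.  ] cam-tool [-83.63   6.99 142.6 ] [0.15 0.04 0.19]
slot [ 524.07 -195.47   16.45   16.78   86.5 ] [0.13 0.09 0.25 0.37 0.27] 160
key [ 533.1  -196.55   -3.87    0.11] off [1.1  1.38]
[ 0.63 -0.43 -2.46] [ -25.59    6.2    96.86    0.     76.92 -111.88]
```

View pics/hov.png

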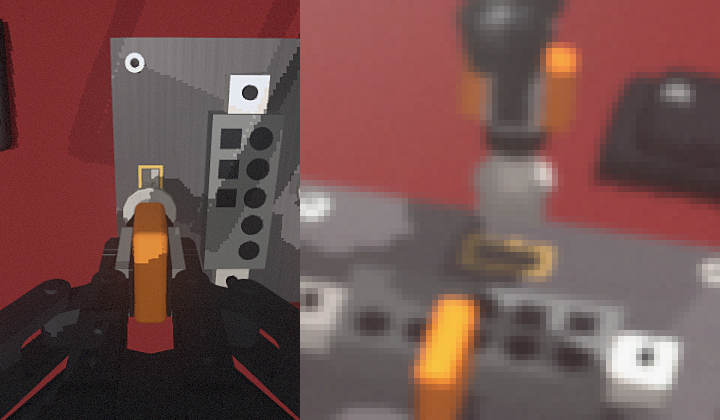

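Wrist crop: the rim, collar and key line up at column 320. Side crop: the lock stands above the slot. Lower it while watching force.

Call:
send_rows --steps '[[[0, 0.01, -0.15], [0, 0, 0]], [[0, 0.01, -0.3], [0, 0, 0]], [[0, 0.01, -0.43], [0, 0, 0]], [[0, 0.01, -0.43], [0, 0, 0]], [[0, 0.01, -0.43], [0, 0, 0]]]'

```text
time: 11.18
tool_pos: [531.7, -197.6, 122.1]
tcp_rot: [-180.0, 0.0, 176.3]
ft_force: [-0.2, -0.3, -1.9]
finger_gap: 12.9
grip_force: 60.8
```

Call:
send_rows --steps '[[[0, 0, -0.03], [0, 0, 0]], [[0, 0, -0.07], [0, 0, 0]], [[0, 0, -0.1], [0, 0, 0]], [[0, 0, -0.1], [0, 0, 0]]]'

```text
time: 11.68
tool_pos: [531.6, -197.5, 118.9]
tcp_rot: [180.0, -0.0, 176.3]
ft_force: [0.4, 0.1, -1.1]
finger_gap: 13.4
grip_force: 60.8
```

Call:
send_rows --steps '[[[0, 0, -0.03], [0, 0, 0]], [[0, 0, -0.07], [0, 0, 0]], [[0, 0, -0.1], [0, 0, 0]], [[0, 0, -0.1], [0, 0, 0]]]'

```text
time: 12.18
tool_pos: [531.5, -197.5, 115.9]
tcp_rot: [180.0, -0.0, 176.3]
ft_force: [0.0, -0.1, -0.7]
finger_gap: 13.1
grip_force: 60.8
```

Call:
send_rows --steps '[[[0, 0, -0.03], [0, 0, 0]], [[0, 0, -0.07], [0, 0, 0]], [[0, 0, -0.1], [0, 0, 0]], [[0, 0, -0.1], [0, 0, 0]]]'

```text
time: 12.68
tool_pos: [531.6, -197.5, 112.9]
tcp_rot: [180.0, -0.0, 176.3]
ft_force: [0.3, -0.0, -1.9]
finger_gap: 12.9
grip_force: 60.8
```

Call:
send_rows --steps '[[[0, 0, -0.03], [0, 0, 0]], [[0, 0, -0.07], [0, 0, 0]], [[0, 0, -0.1], [0, 0, 0]], [[0, 0, -0.1], [0, 0, 0]]]'

```text
time: 13.18
tool_pos: [531.6, -197.5, 110.0]
tcp_rot: [180.0, -0.0, 176.3]
ft_force: [-0.0, -0.2, -2.0]
finger_gap: 12.8
grip_force: 60.8
```

Call:
send_rows --steps '[[[0, 0, -0.03], [0, 0, 0]], [[0, 0, -0.07], [0, 0, 0]], [[0, 0, -0.1], [0, 0, 0]], [[0, 0, -0.1], [0, 0, 0]]]'

```text
time: 13.68
tool_pos: [531.6, -197.5, 107.0]
tcp_rot: [180.0, -0.0, 176.3]
ft_force: [0.2, -1.0, -0.7]
finger_gap: 13.2
grip_force: 60.8
```

Call:
send_rows --steps '[[[0, 0, -0.03], [0, 0, 0]], [[0, 0, -0.07], [0, 0, 0]], [[0, 0, -0.1], [0, 0, 0]], [[0, 0, -0.1], [0, 0, 0]]]'

```text
time: 14.18
tool_pos: [531.6, -197.5, 104.0]
tcp_rot: [180.0, -0.0, 176.3]
ft_force: [0.2, 1.0, -1.8]
finger_gap: 13.2
grip_force: 60.8
```

Call:
send_rows --steps '[[[0, 0, -0.05], [0, 0, 0]], [[0, 0, -0.1], [0, 0, 0]], [[0, 0, -0.15], [0, 0, 0]], [[0, 0, -0.2], [0, 0, 0]], [[0, 0, -0.22], [0, 0, 0]], [[0, 0, -0.22], [0, 0, 0]]]'

```text
time: 14.92
tool_pos: [531.6, -197.5, 97.4]
tcp_rot: [180.0, -0.0, 176.3]
ft_force: [-0.7, 0.5, -1.7]
finger_gap: 13.2
grip_force: 60.8
```

Call:
send_rows --steps '[[[0, 0, -0.03], [0, 0, 0]], [[0, 0, -0.07], [0, 0, 0]], [[0, 0, -0.1], [0, 0, 0]], [[0, 0, -0.1], [0, 0, 0]]]'

```text
time: 15.42
tool_pos: [531.8, -197.6, 94.7]
tcp_rot: [-180.0, 0.0, 176.3]
ft_force: [-1.5, 0.5, 1.0]
finger_gap: 13.0
grip_force: 61.2
```

Call:
send_rows --steps '[[[0, 0, -0.03], [0, 0, 0]], [[0, 0, -0.07], [0, 0, 0]], [[0, 0, -0.1], [0, 0, 0]], [[0, 0, -0.1], [0, 0, 0]], [[0, 0, -0.1], [0, 0, 0]]]'

```text
time: 16.05
tool_pos: [531.8, -197.7, 91.6]
tcp_rot: [-180.0, 0.0, 176.3]
ft_force: [0.8, -0.5, 3.2]
finger_gap: 13.0
grip_force: 61.4
```

Call:
send_rows --steps '[[[0, 0, -0.02], [0, 0, 0]], [[0, 0, -0.04], [0, 0, 0]], [[0, 0, -0.04], [0, 0, 0]], [[0, 0, -0.04], [0, 0, 0]]]'

```text
time: 16.55
tool_pos: [531.8, -197.6, 90.4]
tcp_rot: [-180.0, 0.0, 176.3]
ft_force: [0.2, -1.0, 2.9]
finger_gap: 13.0
grip_force: 61.4
```

Call:
send_rows --steps '[[[0, 0, -0.02], [0, 0, 0]], [[0, 0, -0.04], [0, 0, 0]], [[0, 0, -0.04], [0, 0, 0]], [[0, 0, -0.04], [0, 0, 0]]]'

```text
time: 17.05
tool_pos: [531.8, -197.6, 89.2]
tcp_rot: [-180.0, 0.0, 176.3]
ft_force: [1.0, -1.0, 4.3]
finger_gap: 13.0
grip_force: 61.5
```

Call:
send_rows --steps '[[[0, 0, -0.02], [0, 0, 0]], [[0, 0, -0.04], [0, 0, 0]], [[0, 0, -0.04], [0, 0, 0]], [[0, 0, -0.04], [0, 0, 0]]]'

```text
time: 17.55
tool_pos: [531.8, -197.6, 88.0]
tcp_rot: [-180.0, 0.0, 176.3]
ft_force: [0.7, -1.1, 3.7]
finger_gap: 13.0
grip_force: 61.5
```

Call:
send_rows --steps '[[[0, 0, -0.02], [0, 0, 0]], [[0, 0, -0.04], [0, 0, 0]], [[0, 0, -0.04], [0, 0, 0]], [[0, 0, -0.04], [0, 0, 0]]]'

```text
time: 18.05
tool_pos: [531.7, -197.6, 86.8]
tcp_rot: [-180.0, 0.0, 176.3]
ft_force: [0.9, -1.8, 5.1]
finger_gap: 12.7
grip_force: 61.6
```

Call:
send_rows --steps '[[[0, 0, -0.02], [0, 0, 0]], [[0, 0, -0.04], [0, 0, 0]], [[0, 0, -0.04], [0, 0, 0]], [[0, 0, -0.04], [0, 0, 0]]]'

```text
time: 18.55
tool_pos: [531.7, -197.6, 85.6]
tcp_rot: [-180.0, 0.0, 176.3]
ft_force: [1.4, -2.2, 5.3]
finger_gap: 12.8
grip_force: 61.6
```

Call:
send_rows --steps '[[[0, 0, -0.02], [0, 0, 0]], [[0, 0, -0.04], [0, 0, 0]], [[0, 0, -0.04], [0, 0, 0]], [[0, 0, -0.04], [0, 0, 0]]]'

```text
time: 19.05
tool_pos: [531.8, -197.6, 84.4]
tcp_rot: [-180.0, 0.0, 176.3]
ft_force: [2.5, -2.6, 5.7]
finger_gap: 13.0
grip_force: 61.6
```

Call:
send_rows --steps '[[[0.01, -0.01, -0.02], [0, 0, 0]], [[0.01, -0.01, -0.04], [0, 0, 0]], [[0.01, -0.01, -0.04], [0, 0, 0]], [[0.01, -0.01, -0.04], [0, 0, 0]]]'

```text
time: 19.55
tool_pos: [531.8, -197.7, 83.1]
tcp_rot: [180.0, -0.0, 176.3]
ft_force: [1.1, -1.0, 5.6]
finger_gap: 13.0
grip_force: 61.9
```

Call:
send_rows --steps '[[[0, 0, -0.02], [0, 0, 0]], [[0, 0, -0.04], [0, 0, 0]], [[0, 0, -0.04], [0, 0, 0]], [[0, 0, -0.04], [0, 0, 0]]]'

```text
time: 20.05
tool_pos: [531.8, -197.7, 82.0]
tcp_rot: [180.0, -0.0, 176.3]
ft_force: [0.9, -0.6, 6.5]
finger_gap: 13.4
grip_force: 62.0
```

Call:
send_rows --steps '[[[0, 0, -0.02], [0, 0, 0]], [[0, 0, -0.04], [0, 0, 0]], [[0, 0, -0.04], [0, 0, 0]], [[0, 0, -0.04], [0, 0, 0]]]'

```text
time: 20.55
tool_pos: [532.0, -197.8, 81.8]
tcp_rot: [-180.0, 0.0, 176.3]
ft_force: [-3.8, -0.1, 13.7]
finger_gap: 13.2
grip_force: 63.3
```

Call:
send_rows --steps '[[[0, 0, -0.02], [0, 0, 0]], [[0, 0, -0.04], [0, 0, 0]], [[0, 0, -0.04], [0, 0, 0]], [[0, 0, -0.04], [0, 0, 0]]]'

```text
time: 21.05
tool_pos: [532.3, -197.9, 81.7]
tcp_rot: [-180.0, 0.0, 176.3]
ft_force: [-5.8, 1.7, 22.5]
finger_gap: 13.4
grip_force: 64.4
```

Floor felt at TCP z of about 81.8. Ease off, then turn.

Call:
send_rows --steps '[[[0, 0, 0.04], [0, 0, 0]], [[0, 0, 0.065], [0, 0, 0]], [[0, 0, 0.065], [0, 0, 0]], [[0, 0, 0.065], [0, 0, 0]]]'

```text
time: 21.55
tool_pos: [532.0, -197.8, 81.8]
tcp_rot: [180.0, 0.0, 176.3]
ft_force: [1.0, -0.6, 8.4]
finger_gap: 13.1
grip_force: 62.1
```

Call:
send_rows --steps '[[[0, 0, 0], [0, 0, -0.06]], [[0, 0, 0], [0, 0, -0.15]], [[0, 0, 0], [0, 0, -0.25]], [[0, 0, 0], [0, 0, -0.35]], [[0, 0, 0], [0, 0, -0.35]]]'

```text
time: 22.18
tool_pos: [531.9, -197.6, 81.8]
tcp_rot: [180.0, -0.0, 156.1]
ft_force: [-0.0, -0.2, 8.9]
finger_gap: 13.2
grip_force: 62.3
```

Call:
send_rows --steps '[[[0, 0, 0], [0, 0, -0.12]], [[0, 0, 0], [0, 0, -0.26]], [[0, 0, 0], [0, 0, -0.4]], [[0, 0, 0], [0, 0, -0.54]], [[0, 0, 0], [0, 0, -0.68]], [[0, 0, 0], [0, 0, -0.68]]]'

```text
time: 22.92
tool_pos: [532.0, -197.5, 81.8]
tcp_rot: [180.0, -0.0, 117.2]
ft_force: [-0.2, 1.3, 8.5]
finger_gap: 13.2
grip_force: 62.3
```

Call:
send_rows --steps '[[[0, 0, 0], [0, 0, -0.12]], [[0, 0, 0], [0, 0, -0.26]], [[0, 0, 0], [0, 0, -0.4]], [[0, 0, 0], [0, 0, -0.5]], [[0, 0, 0], [0, 0, -0.54]], [[0, 0, 0], [0, 0, -0.54]], [[0, 0, 0], [0, 0, -0.54]]]'

```text
time: 23.8
tool_pos: [532.3, -197.7, 81.8]
tcp_rot: [180.0, -0.0, 86.3]
ft_force: [1.0, 0.1, 7.2]
finger_gap: 12.8
grip_force: 62.0
```

Run:
```python
from fit import *
st=sense(); print(st["tool_pos"],st["tcp_rot"],st["ft_force"],st["wrist_torque"])
```

```text
[ 532.28 -197.65   81.79] [179.96  -0.01  86.34] [1.02 0.12 7.21] [-0.07 -0.3  -0.01]
```

Call:
send_rows --steps '[[[0, 0, 0.04], [0, 0, 0]], [[0, 0, 0.08], [0, 0, 0]], [[0, 0, 0.12], [0, 0, 0]], [[0, 0, 0.12], [0, 0, 0]]]'

```text
time: 24.3
tool_pos: [532.2, -197.7, 85.2]
tcp_rot: [180.0, -0.0, 86.3]
ft_force: [3.3, 0.8, 5.5]
finger_gap: 12.9
grip_force: 61.6
```

Call:
send_rows --steps '[[[0, 0, 0.02], [0, 0, 0]], [[0, 0, 0.03], [0, 0, 0]], [[0, 0, 0.03], [0, 0, 0]]]'

```text
time: 24.68
tool_pos: [532.1, -197.7, 86.0]
tcp_rot: [180.0, -0.0, 86.3]
ft_force: [4.8, 1.1, 3.2]
finger_gap: 12.9
grip_force: 61.4
```

Call:
send_rows --steps '[[[0.02, 0, 0], [0, 0, 0]], [[0.02, 0, 0.02], [0, 0, 0]], [[0.02, 0, 0.03], [0, 0, 0]], [[0.02, 0, 0.03], [0, 0, 0]]]'

```text
time: 25.18
tool_pos: [532.3, -197.7, 86.6]
tcp_rot: [-180.0, -0.0, 86.3]
ft_force: [2.6, 1.6, 2.9]
finger_gap: 13.2
grip_force: 61.4
```

Call:
send_rows --steps '[[[0, 0, 0.01], [0, 0, 0]], [[0, 0, 0.02], [0, 0, 0]], [[0, 0, 0.02], [0, 0, 0]]]'

```text
time: 25.55
tool_pos: [532.2, -197.7, 86.9]
tcp_rot: [-180.0, -0.0, 86.3]
ft_force: [3.5, 0.6, -2.6]
finger_gap: 13.6
grip_force: 60.6
```

Call:
send_rows --steps '[[[0, 0, 0], [0, 0, 0]], [[0, 0, 0], [0, 0, 0]], [[0, 0, 0], [0, 0, 0]], [[0, 0, 0], [0, 0, 0]]]' --fingers 0.4

```text
time: 26.05
tool_pos: [532.5, -197.9, 87.5]
tcp_rot: [-180.0, 0.0, 86.3]
ft_force: [-0.3, 0.9, -0.7]
finger_gap: 51.4
grip_force: 0.0
```

Call:
send_rows --steps '[[[0, 0, 0.3], [0, 0, 0]], [[0, 0, 0.8], [0, 0, 0]], [[0, 0, 1.5], [0, 0, 0]], [[0, 0, 2.5], [0, 0, 0]], [[0, 0, 3.5], [0, 0, 0]], [[-0.5, 0, 4], [0, 0, 0]], [[-1, 0, 4], [0, 0, 0]], [[-1, 0, 4], [0, 0, 0]], [[-1, 0, 4], [0, 0, 0]]]'

```text
time: 27.18
tool_pos: [503.0, -197.9, 208.0]
tcp_rot: [180.0, 0.0, 86.3]
ft_force: [0.1, 1.1, -0.2]
finger_gap: 51.1
grip_force: 0.0
```

Run:
```python
from fit import *
a=snapshot("side"); b=snapshot("wrist"); c=snapshot("top")
p=proj(a,(535,-140,80)).astype(int); q=a["img"][p[1]-60:p[1]+60,p[0]-60:p[0]+60]
save(dict(img=np.hstack([cv2.resize(q,(360,360)),cv2.resize(b["img"],(440,360))])),"end.png")
x,f=fit(a,orange(a,proj(a,(532,-197,105))),[532,-197,1.5],106); print(x,np.degrees(x[2]),f)
x,f=fit(b,orange(b,proj(b,(532,-197,106))),[532,-196,1.5],106); print(x,np.degrees(x[2]),f)
```

```text
[ 533.24 -201.11    1.57] 90.12652634025979 0.1699271192942079
[ 530.86 -196.92    1.53] 87.85024424867137 0.22875424056340443
```

View pics/end.png

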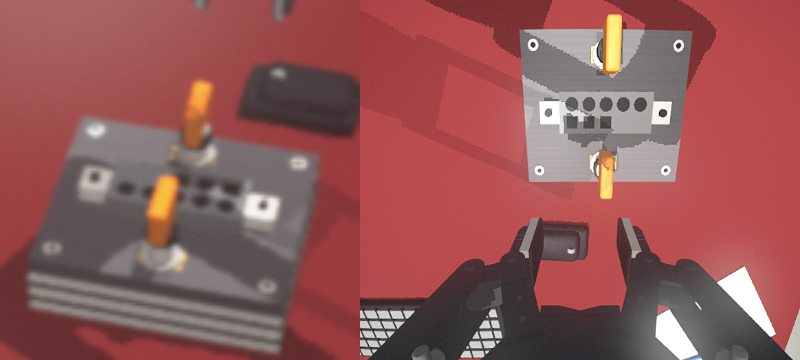

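The end picture shows the new lock upright in its slot, key across it and parallel to the fitted one. The gripper is clear of everything.

```bash
python3 -c "
from bench import order
print(order.hand_in())"
```

```text
the job is handed in; nothing more can be done
None
```

The spare lock is in the empty slot with its key a quarter turn across and its spring holding it; the gripper is clear, and I handed the job in at about 27 s (no verdict was returned).

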